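# Clamp a cylinder barrel in the leak-test cradle

## Task

Mount the loose cylinder barrel in the test cradle: lift the sprung clamp bar out of its fork and swing it well aside (about a quarter turn), lay the barrel in the two vees and slide its nose into the bore until it firmly presses in the sprung rubber seal by about 5 mm, without crushing the seal. Then swing the bar back into its fork and let it down gently onto the barrel; its own spring does the clamping, so do not press it on. Never let the bar snap down, do not ram the barrel into the cradle, and leave the oil bottle, the blue tape roll and the metal test block where they are.

Things in the scene. Friction and masses are not known exactly. Their poses are not given: they have to be found in the camera images.
- fixture: Test cradle fixed to the table: aluminium base plate 215x136x12 mm with two vees, a seal housing, a post and a fork. Origin on the table under the cradle's middle; z up, x along the cradle away from the seal housing, y towards the post. A barrel in the vees has its axis along x at y = 0, z = 50 mm. Vees 8 mm thick, 43 high, 52 wide, at x = -33 and 44 mm; free between down to the plate.
- bore_mouth (a point): Centre of the mouth of the 20 mm square bore in the seal housing (block 48 wide, 68 high), at fixture x = -90, z = 50 mm, facing +x. The sprung seal's face rests somewhere 4 to 18 mm inside, as a set-screw stands; this is not measured and differs every time, so find it by feel. Lay the barrel in with its nose still in front of the mouth, then slide it along -x; the nose enters freely.
- post_top (a point): Top of the post about which the bar turns, 12 mm thick, at fixture x = 42, y = 52, z = 104 mm.
- fork_top (a point): Middle between the tops of the two upright tines of the keeper fork, at fixture x = 42, y = -40, z = 76 mm; the tines stand 17 mm apart and hold the bar, which is 12 mm wide and 10 mm thick.
- bar_knob (a point): Middle of the black upright knob (18 mm thick, 30 high, on a 12 mm stem) at the free end of the steel clamp bar, 120 mm from the post's axis, 41 mm above the bar's underside. Round: pinch it from any side; it may turn between the fingers. With bar_turn = 0 the bar runs from the post along the fixture's -y across the cradle and through the fork to the knob.
- bar_lift (a joint): Height of the clamp bar, m: 0 lowest (underside 60 mm above the table), 0.034 the upper stop. A spring and its weight pull it down with about 6 N at 0, 9 N at 0.025. It clears the fork above 0.016. Resting on a barrel in the vees it reads 0.004 to 0.005, and the pull is gone; pressing on it with over 20 N is too much. Let go while raised it snaps down.
- bar_turn (a joint): Turn of the clamp bar about the post, rad: 0 closed, across the cradle in the fork (a stop there); grows anticlockwise from above, the knob going towards the fixture's +x, then +y, up to 1.8. It stays where left. Aside, nothing lies below the bar, which goes down to bar_lift = 0.
- barrel_center (a point): Middle of the loose barrel's tube, on its axis, 17 mm above the table at the start. Tube 30 mm thick, 120 long along its x; a grey 34 mm square head on each end (18 long at -x, 14 at +x); a steel nose 14 thick sticks 28 mm out of the -x head, tip 106 mm from this point. 0.2 to 0.33 kg. It goes in with x along the fixture's x, nose to the seal; seated, it lies at fixture x = -10 to 9 mm.
- seal (a joint): How far the sprung seal in the bore is pushed in, m: 0 untouched, 0.012 the stop. Takes about 2 N to start plus 0.5 N per mm (4.5 N at 5 mm), besides 1 to 3 N of barrel friction in the vees; it rubs, so it pushes back 4 N less than it takes to push in, and the barrel stays when let go. Above 0.008 it is crushed.
- oil_bottle_mid (a point): Squeeze oil bottle, 41x41x125 mm, bystander; point 40 mm above its underside.
- tape_mid (a point): Blue tape roll, 71x70x23 mm, bystander; its middle.
- block_mid (a point): Square metal test block with a round recess, 44x50x18 mm, bystander; its middle.

How it is judged (in metres and radians):
On the way, in this order (a step that is already met when the one before it is completed fails the run):
1. the clamp bar is turned aside by more than 1 rad (value of joint bar_turn above 1 rad), for 0.2 s.
2. with the bar aside, the barrel lies in the vees and presses the seal in by more than 3 mm (value of joint bar_turn above 0.8 rad and value of joint seal above 0.003 m and z of barrel_center in the frame of fixture below 0.054 m), for 0.2 s.
At the end, for the whole second after the job is handed in: The barrel lies in both vees (axis within 3 mm of the cradle's axis and within 0.05 rad of its direction), its nose keeps the seal pushed in by more than 2.5 mm, and the clamp bar is back in the fork (bar_turn below 0.05) resting on the barrel (bar_lift between 2 and 8 mm) (value of joint bar_turn below 0.05 rad and value of joint bar_lift between 0.002 and 0.008 m and value of joint seal above 0.0025 m and y of barrel_center in the frame of fixture between -0.003 and 0.003 m and z of barrel_center in the frame of fixture between 0.047 and 0.053 m and angle between the x axis of barrel_center and the x axis of fixture, either way round below 0.05 rad); the robot touches nothing.
It fails at once if the seal is crushed (pushed in more than 8 mm) (value of joint seal above 0.008 m).
It fails at once if the clamp bar snaps down (faster than 0.35 m/s) (velocity of joint bar_lift below -0.35 m/s).
It fails at once if the barrel is rammed into the cradle or the bar pressed hard onto it (more than 60 N in all between barrel and cradle, bar and seal included) (contact force between barrel and fixture above 60 N).
It fails at once if the oil bottle, tape roll or test block is moved by more than 2 cm (distance of any of oil_bottle_mid, tape_mid, block_mid from where it was at the start of the episode above 0.02 m).
It also fails if it takes over 72 s, if anything falls off the work surface, if the arm or the gripper's body presses on something with over 40 N, if the wrist force passes 120 N, or if a joint passes its speed limit or range.

## Robot

A 6-joint arm with a two-finger parallel gripper is mounted at the origin on a cart in front of the work surface, level with it; the furniture and walls round the work are solid. World frame = base frame: x ahead of the robot, y to its left, z up, the work surface at z = 0. Lengths are in mm, angles in rad, forces in N, time in s.
With the tool pointing down it reaches from about 275 to 1000 mm from the base axis. Payload 8.4 kg.
Tool frame: the origin (TCP) lies between the finger pads; the fingertips stand 17 mm ahead of it and the grasp point (between the pads) lies 2 mm behind it (arm.finger_overhang is the distance from the TCP to the fingertips, in mm); z points along the fingers, y is the direction in which the jaws open and shut (so a half turn about z gives the same grasp; the last joint's range is limited). The gripper opens to 85 mm and grips with 20 to 120 N. Pads are 22 mm wide; open, the fingers measure 114 mm over their backs; the gripper's body (76 mm by 85 mm) begins 54 mm behind the grasp point. The pads swing forward as they close: fully open they stand 13 mm farther back than shut.
Start: joints at [-1.256, 0.353, 1.633, -0, 1.155, -0.002], TCP at [194.703, -593.901, 248.281] pointing down, gripper open.
Joint ranges: [-2.63, 2.63], [-0.92, 2.1], [0.06, 2.66], [-1.3, 4.44], [0, 2.69], [-3.02, 3.02]. Speed limits (rad/s): [2.22, 2.22, 2.79, 3.14, 3.14, 3.14].

## Interface

Orientations are given as a unit quaternion [x, y, z, w].
In Python, from rig import arm gives the robot as it stands.
- The arm moves only by the tool move_arm, never from a script. Its argument "plan" is a list of rows, each a list of 4 numbers: the shift along the tool's x, y, z in mm, then the turn about the tool's z in degrees. A call has 1 to 12 rows; each row shifts and turns the commanded pose from where the row before left it, along the tool's axes as they then stand; what a row does not reach is not made up. A row lasts 1/10 s, in which the tool goes at most 50 mm and 8.59 degrees, less where a joint would pass 70% of its speed; a pose out of reach is approached as far as the arm can. A call with a gripper value outside its range is refused whole. "grip" is the finger opening in mm, from 0 to 85.4, set as the call begins (left out, the last holds). The fingers move at their own pace and stop on an object; "newtons" is the grip in N (left out, the last holds). Time passes only in rows, so rows that do not move let the fingers close. It gives the time, the measured TCP pose, the force and the opening at its end, in the units of the state.
- arm.sense(): the state, without advancing time (a new reading comes with each control period).
- arm.capture(name): name is "scene" or "top"; returns (picture, depth): 384x512x3 uint8, blue, green, red; 384x512 float32, mm along the optical axis (not along the pixel's ray), 0 where there is no reading.
- arm.calibration(name): a dict with "camera_matrix" (3x3 intrinsics, pixels), "eye" and "orientation" of the camera in the world. Camera axes: x right, y down, z forward; pixel columns grow to the right and rows downward; lengths in mm; the calibration is good to about 2 mm. A picture is of the moment at which its call begins. calibration takes no time and is no camera call.
- arm.hand_in(): hands the job in, once; it reports no verdict.
Trained networks look in the newest picture that a camera, given by its name, has taken for a name from the list of things; names that differ only in an ending like _2 or _b are one class to them, and where a whole thing is asked for, a point or a joint stands for the part that bears it (a point fixed in the world has none). Each returns a list of dicts, best first, with "conf" (0 to 1); they miss things now and then, are a little off and sometimes report something else, mostly with a low value. They report only what shows in the picture. A call takes as long as a camera call.
- arm.boxes_of(label, camera): "box" ([centre column, centre row, width, height] in pixels, round what is visible of it).
- arm.cut_out(label, camera): "region" (384x512 bool, what is visible of it) and "box" ([centre column, centre row, width, height] in pixels, round what is visible of it).
The state is a dict: "time_s": time; "q": joint angles; "qd": joint speeds; "joint_torque": joint torques, N m; "tool_pos": TCP position; "eef_rot": TCP orientation; "ft_force": force on the tool from outside, world axes, zero at the start; "ft_torque": the same for the moment, N m; "width": finger opening in mm.
Only numpy, scipy, OpenCV 4.12 (cv2) and the standard library are available. Lean on these libraries where they do the work, as an engineer would, in place of code of your own. Each camera call takes 0.05 s, during which the arm holds its last target. There are 200 camera calls.

## Working session

There is one attempt and no reset: what is moved stays moved. The work goes in short steps, Python scripts to look and compute and a tool call to move; the robot and the scene stay as the last step left them, time stands still between calls to the robot, and variables do not carry over. Pictures are saved under pics/ and viewed, about 8 in all and at most 12, crops included, and the job is handed in when it is done.

Besides the shell and the picture viewer there is one more tool, called after "Call:" by a JSON object that holds its "fn" and its "kwargs". move_arm: Moves the arm, as the interface text tells. Its arguments: {"type":"object","properties":{"plan":{"type":"array"},"grip":{"type":"number"},"newtons":{"type":"number"}},"required":["plan"]}

```bash
mkdir -p pics
cat > h.py <<'E'
import numpy as np, cv2
from scipy.spatial.transform import Rotation as R
from rig import arm
def cloud(name,depth):
    c=arm.calibration(name);K=np.array(c["camera_matrix"]);o=c["orientation"]
    M=R.from_quat(o).as_matrix() if np.size(o)==4 else np.array(o)
    v,u=np.mgrid[:depth.shape[0],:depth.shape[1]]
    p=np.dstack([(u-K[0,2])/K[0,0]*depth,(v-K[1,2])/K[1,1]*depth,depth])
    return p@M.T+np.array(c["eye"])
E
python3 - <<'E'
from h import *
s=arm.sense();print(s["tool_pos"],s["eef_rot"],s["ft_force"],s["width"])
ims=[]
for n in("scene","top"):
    im,d=arm.capture(n);P=cloud(n,d);np.save(n+"P.npy",P);np.save(n+"d.npy",d);cv2.imwrite(n+".png",im);ims.append(im)
    print(n,arm.calibration(n))
    for l in("fixture","bar_knob","barrel_center","oil_bottle_mid","tape_mid","block_mid"):
        for r in arm.cut_out(l,n)[:2]:
            m=r["region"]&(d>0); q=P[m]
            if len(q): print(l,round(r["conf"],2),np.round(r["box"]),np.median(q,0).round(),np.percentile(q,2,axis=0).round(),np.percentile(q,98,axis=0).round())
            np.save(f"m_{n}_{l}.npy",r["region"]) if r is not None else 0
cv2.imwrite("pics/a.png",cv2.resize(ims[0],(800,600)));cv2.imwrite("pics/b.png",cv2.resize(ims[1],(800,600)))
E
```

```text
[ 194.54636582 -593.47288598  247.54058697] [ 9.87478091e-01  1.57754625e-01 -1.21515707e-04 -6.94994111e-04] [0.09294544 0.19056329 0.61331663] 85.64843866727817
scene {'camera_matrix': array([[367.82079355,   0.        , 256.47851861],
       [  0.        , 367.82079355, 191.49893551],
       [  0.        ,   0.        ,   1.        ]]), 'eye': array([167.24572053, 638.45392038, 550.75832404]), 'orientation': array([-0.23402991,  0.85124529, -0.44994797,  0.1347527 ])}
fixture 0.9 [247. 189.  84.  73.] [585. -18.  13.] [ 528. -156.   -2.] [672. 120.  99.]
bar_knob 0.82 [263. 166.  46.  21.] [576. -74.  70.] [ 523. -190.   -1.] [658. -68. 115.]
barrel_center 0.96 [279. 243.  55.  50.] [438. 121.  28.] [416.  31.   5.] [465. 196.  34.]
barrel_center 0.57 [192. 248.  25.  46.] [563. 258.  58.] [551. 236.   8.] [583. 269. 106.]
oil_bottle_mid 0.64 [193. 246.  22.  52.] [563. 257.  58.] [551. 235.   7.] [584. 269. 108.]
tape_mid 0.8 [252. 301.  41.  42.] [418. 274.  20.] [388. 238.   1.] [453. 303.  23.]
block_mid 0.5 [338. 175.  25.  17.] [ 435. -223.   15.] [ 414. -284.   -1.] [ 456. 
[... 440 characters left out ...]
0.  48.] [593. -79.  71.] [528. -86.  65.] [651. -72. 117.]
bar_knob 0.33 [260. 170.  93.  62.] [603. -22.  12.] [ 538. -127.    1.] [673.  92.  77.]
barrel_center 0.6 [215. 228.  64.  21.] [447. 108.  30.] [425.  26.  16.] [467. 193.  36.]
barrel_center 0.55 [257. 171.  96.  54.] [605. -22.  12.] [ 540. -125.    7.] [673.  97.  77.]
oil_bottle_mid 0.64 [165. 179.  25.  13.] [571. 239.  69.] [555. 226.   7.] [589. 260. 110.]
tape_mid 0.88 [156. 235.  27.  29.] [423. 267.  20.] [391. 234.  -4.] [459. 300.  24.]
block_mid 0.76 [345. 236.  18.  17.] [ 437. -226.   16.] [ 418. -250.    6.] [ 458. -204.   21.]
block_mid 0.32 [292. 173.   7.  54.] [586. -79.  71.] [528. -91.  44.] [651. -72. 117.]
```

View pics/a.png

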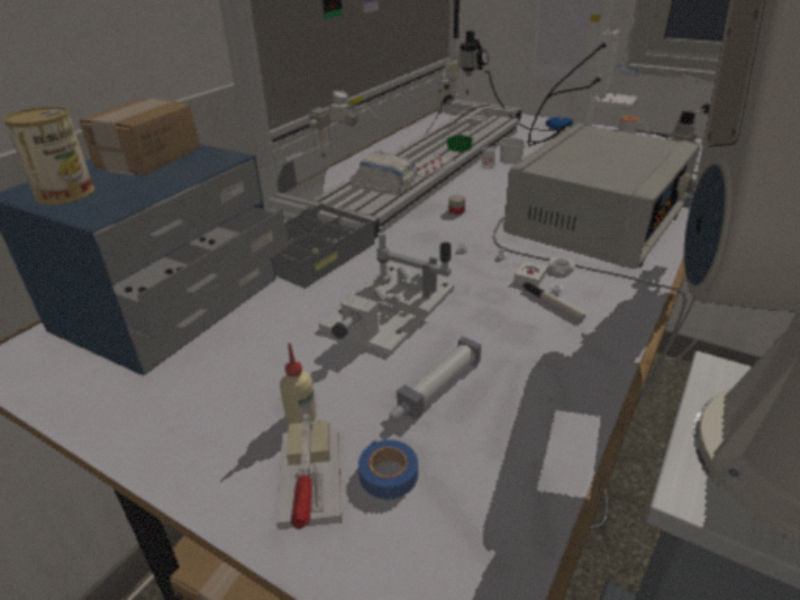

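View pics/b.png

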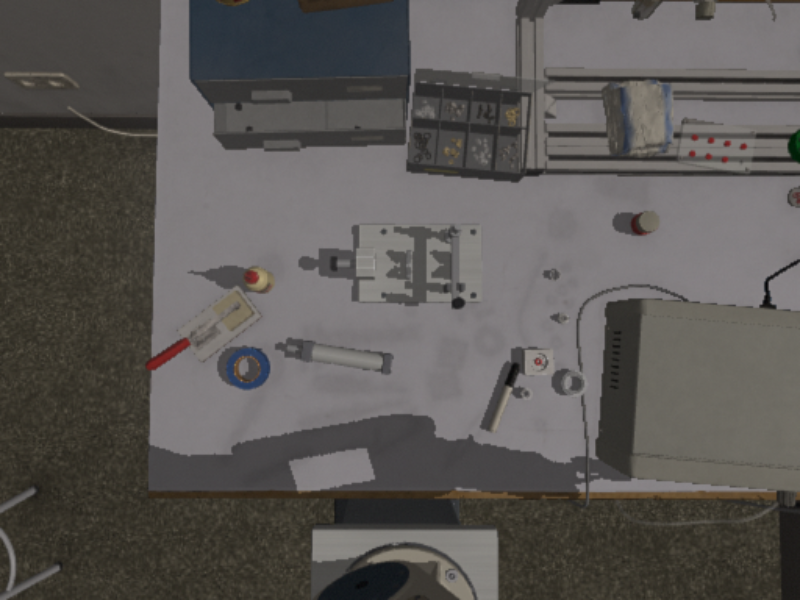

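The scene view shows the cradle at about (390,290), with the barrel in front of it at (440,375) and its nose towards the bottle and tape. In the top view the housing is on the left (365,262), the post is far at (455,232), the knob is near at (458,302), and the barrel nose points left at (285,347). So fixture x is roughly world -y, and the barrel is about 5° off.

Run:
```python
from h import *
T=np.load("topP.npy").reshape(-1,3);S=np.load("sceneP.npy").reshape(-1,3)
def sel(P,lo,hi): return P[((P>lo)&(P<hi)).all(1)]
for n,P in(("top",T),("scene",S)):
    q=sel(P,[500,-150,8],[700,120,17]); r=cv2.minAreaRect(q[:,:2].astype(np.float32)); print(n,"plate",r,len(q),q[:,2].mean())
    for lab,lo,hi in(("knob",[500,-110,90],[560,-40,130]),("post",[630,-110,85],[690,-40,130]),("bar",[545,-110,62],[640,-50,80]),("house",[560,40,60],[640,120,80])):
        q=sel(P,lo,hi)
        if len(q): print(n,lab,len(q),q.mean(0).round(1),np.percentile(q,3,axis=0).round(1),np.percentile(q,97,axis=0).round(1))
    for l in["barrel_center"]:
        pass
    q=sel(P,[400,20,8],[490,215,45])
    t=q[q[:,2]>22]; r=cv2.minAreaRect(t[:,:2].astype(np.float32)); print(n,"barrel",len(t),r,cv2.boxPoints(r).round(0).tolist(),t[:,2].max())
    # slices along y
    for y in range(20,215,10):
        s=q[(abs(q[:,1]-y)<5)&(q[:,2]>10)]
        if len(s): print(y,len(s),s[:,0].min().round(),s[:,0].max().round(),s[:,2].max().round(),end=" | ")
    print()
```

```text
top plate ((606.9418334960938, -25.087936401367188), (133.9376220703125, 212.17039489746094), 0.32130447030067444) 3232 11.825739412288897
top knob 51 [533.7 -78.6 112.9] [526.  -87.2  93.6] [542.1 -71.4 117.4]
top post 26 [652.7 -79.  100.9] [648.5 -84.3  89.2] [658.2 -74.1 107. ]
top bar 214 [588.5 -79.6  70.6] [549.9 -91.5  66.9] [636.8 -68.7  76.8]
top house 236 [600.4  68.3  67.2] [577.8  52.6  62.5] [623.2 114.6  70.3]
top barrel 665 ((447.2169189453125, 111.45278930664062), (179.85400390625, 33.98740768432617), 81.23200988769531) [[417.0, 25.0], [450.0, 20.0], [478.0, 198.0], [444.0, 203.0]] 38.516576831973794
20 7 439.0 450.0 33.0 | 30 54 418.0 452.0 39.0 | 40 48 421.0 452.0 36.0 | 50 37 422.0 452.0 34.0 | 60 44 425.0 454.0 35.0 | 70 45 428.0 457.0 35.0 | 80 46 428.0 457.0 35.0 | 90 44 430.0 459.0 34.0 | 100 41 430.0 459.0 36.0 | 110 41 433.0 462.0 34.0 | 120 43 435.0 462.0 34.0 | 130 47 435.0 465.0 36.0 | 140 43 438.0 467.0 34.0 | 150 44 438.0 470.0 33.0 | 160 52 439.0 472.0 36.0 | 170 43 438.0 472.0 36.0 | 180 23 444.0 464.0 32.0 | 190 18 454.0 467.0 25.0 | 200 15 453.0 467
[... 429 characters left out ...]
20.2  84.5  68.7]
scene barrel 750 ((443.20562744140625, 113.22370147705078), (177.982421875, 35.752159118652344), 82.06039428710938) [[413.0, 28.0], [449.0, 23.0], [473.0, 199.0], [438.0, 204.0]] 35.81387211443439
20 1 433.0 433.0 32.0 | 30 48 414.0 450.0 36.0 | 40 77 415.0 448.0 35.0 | 50 48 419.0 446.0 32.0 | 60 43 421.0 446.0 33.0 | 70 53 422.0 451.0 33.0 | 80 48 422.0 450.0 32.0 | 90 48 425.0 450.0 32.0 | 100 50 427.0 454.0 32.0 | 110 53 428.0 455.0 33.0 | 120 52 429.0 458.0 32.0 | 130 54 431.0 457.0 34.0 | 140 59 433.0 461.0 32.0 | 150 56 434.0 460.0 33.0 | 160 56 435.0 468.0 35.0 | 170 109 435.0 469.0 35.0 | 180 84 437.0 464.0 36.0 | 190 30 448.0 459.0 24.0 | 200 39 450.0 463.0 24.0 |
```

```bash
cat >> h.py <<'E'
def rows(pos,yaw,n,fro=None):
    """n equal world steps from the present commanded pose to pos/yaw (tool down); rows in tool axes, turn spread evenly"""
    s=arm.sense(); p=np.array(s["tool_pos"]); M=R.from_quat(s["eef_rot"]).as_matrix()
    y0=np.degrees(np.arctan2(M[1,0],M[0,0])); dy=(yaw-y0)
    print("from",p.round(1),"yaw",round(y0,2),"tilt",M[:,2].round(4))
    d=(np.array(pos)-p)/n; out=[]
    for i in range(n):
        a=np.radians(y0+dy*i/n); X=np.array([np.cos(a),np.sin(a),0]);Y=np.array([np.sin(a),-np.cos(a),0])
        out.append([round(float(d@X)),round(float(d@Y)),round(float(-d[2])),round(-dy/n,1)])
    print(out)
E
python3 - <<'E'
from h import *
for n in("top","scene"):
    P=np.load(n+"P.npy").reshape(-1,3); q=P[(P[:,1]<-250)&(P[:,1]>-750)&(P[:,0]>120)&(P[:,0]<520)&(P[:,2]<240)]
    print(n,np.percentile(q[:,2],[50,95,99.5]), q[q[:,2]>60].min(0),q[q[:,2]>60].max(0))
rows([533,-78.5,250],90,12)
E
```

```text
top [147.15199735 152.19992125 154.63577508] [ 219.5274087  -612.95382081   60.15030391] [ 519.99760984 -321.41818168  156.91152861]
scene [ 37.78531276 149.74572041 152.80777488] [ 235.80073532 -668.45746971   60.04128811] [ 519.98212232 -318.27871777  154.46003697]
from [ 194.7 -593.9  248.3] yaw 18.15 tilt [ 0.  0. -1.]
[[40, -32, 0, np.float64(-6.0)], [43, -28, 0, np.float64(-6.0)], [46, -23, 0, np.float64(-6.0)], [48, -18, 0, np.float64(-6.0)], [50, -13, 0, np.float64(-6.0)], [51, -8, 0, np.float64(-6.0)], [51, -2, 0, np.float64(-6.0)], [51, 3, 0, np.float64(-6.0)], [51, 8, 0, np.float64(-6.0)], [50, 14, 0, np.float64(-6.0)], [48, 19, 0, np.float64(-6.0)], [46, 24, 0, np.float64(-6.0)]]
```

Call:
{"fn": "move_arm", "kwargs": {"plan": [[40, -32, 0, -6], [40, -28, 0, -6], [44, -23, 0, -6], [45, -18, 0, -6], [46, -13, 0, -6], [46, -8, 0, -6], [46, -2, 0, -6], [46, 3, 0, -6], [46, 8, 0, -6], [45, 14, 0, -6], [44, 19, 0, -6], [42, 24, 0, -6]], "grip": 60, "newtons": 30}}

```text
time_s: 1.9
tool_pos: [510.0, -112.4, 248.6]
eef_rot: [0.705, 0.71, 0.0, 0.0]
ft_force: [0.5, -0.7, 0.4]
width: 60.6
```

Run:
```python
from h import *
rows([533,-78.5,125],90,4)
print(arm.sense()["ft_force"])
```

```text
from [ 510.  -112.4  248.6] yaw 90.4 tilt [ 7.e-04 -3.e-04 -1.e+00]
[[8, 6, 31, np.float64(0.1)], [8, 6, 31, np.float64(0.1)], [8, 6, 31, np.float64(0.1)], [8, 6, 31, np.float64(0.1)]]
[ 0.45827228 -0.72836595  0.35623672]
```

Call:
{"fn": "move_arm", "kwargs": {"plan": [[8, 6, 25, 0.1], [8, 6, 25, 0.1], [8, 6, 25, 0.1], [8, 6, 25, 0.1], [0, 0, 0, 0], [0, 0, 0, 0]]}}

```text
time_s: 2.5
tool_pos: [532.9, -82.3, 148.5]
eef_rot: [0.708, 0.706, -0.0, -0.0]
ft_force: [-0.3, 0.2, 0.2]
width: 60.0
```

Run:
```python
from h import *
im,d=arm.capture("top");im2,d2=arm.capture("scene")
rows([533,-78.5,99],90,3)
a=cv2.resize(im[120:230,190:340],None,fx=4,fy=4,interpolation=2);b=cv2.resize(im2[110:260,180:330],(440,440),interpolation=2)
cv2.imwrite("pics/c.png",a)
cv2.imwrite("pics/d.png",cv2.resize(im2[120:230,190:340],None,fx=4,fy=4,interpolation=2))
```

```text
from [533.6 -82.7 149.6] yaw 89.74 tilt [ 1.5e-03 -3.0e-04 -1.0e+00]
[[1, 0, 17, np.float64(-0.1)], [1, 0, 17, np.float64(-0.1)], [1, 0, 17, np.float64(-0.1)]]
```

View pics/d.png

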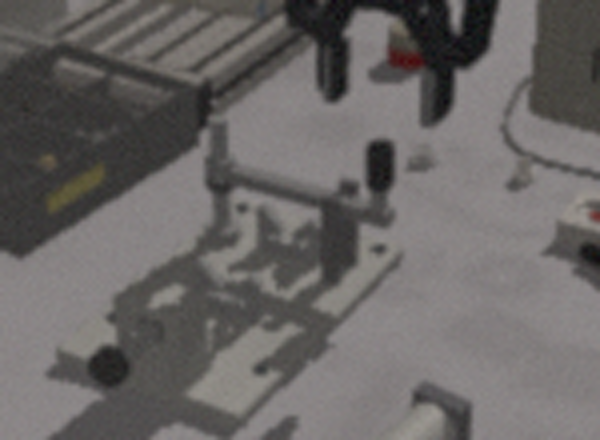

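The fingers at (330,70) and (435,95) straddle the black knob at (380,165). I'll descend and close.

Call:
{"fn": "move_arm", "kwargs": {"plan": [[2, 0, 15, 0], [2, 0, 15, 0], [0, 0, 15, 0], [0, 0, 5, 0], [0, 0, 0, 0]]}}

```text
time_s: 3.1
tool_pos: [533.1, -78.6, 98.8]
eef_rot: [0.709, 0.705, 0.0, 0.0]
ft_force: [-0.7, 0.2, -0.5]
width: 59.9
```

Call:
{"fn": "move_arm", "kwargs": {"plan": [[0, 0, 0, 0], [0, 0, 0, 0], [0, 0, 0, 0], [0, 0, 0, 0], [0, 0, 0, 0], [0, 0, 0, 0], [0, 0, 0, 0]], "grip": 0, "newtons": 40}}

```text
time_s: 3.8
tool_pos: [532.4, -78.2, 98.6]
eef_rot: [0.709, 0.706, -0.0, -0.0]
ft_force: [-6.2, 0.2, 5.8]
width: 16.8
```

Call:
{"fn": "move_arm", "kwargs": {"plan": [[0, -1, -3, 0], [0, 0, -4, 0], [0, 0, -4, 0], [0, 0, -4, 0], [0, 0, -4, 0], [0, 0, -4, 0], [0, 0, -3, 0], [0, 0, 0, 0]]}}

```text
time_s: 4.6
tool_pos: [532.8, -78.3, 124.7]
eef_rot: [0.709, 0.706, 0.0, 0.001]
ft_force: [5.2, -1.1, -7.9]
width: 16.6
```

Call:
{"fn": "move_arm", "kwargs": {"plan": [[-8, 0.3, 0, 0], [-7.7, 0.7, 0, 0], [-15.4, 3.1, 0, 0], [-14.9, 5, 0, 0], [-14.1, 6.9, 0, 0], [0, 0, 0, 0]]}}

```text
time_s: 5.2
tool_pos: [548.0, -139.5, 124.0]
eef_rot: [0.709, 0.705, -0.0, -0.0]
ft_force: [2.3, -0.6, -8.8]
width: 17.0
```

Call:
{"fn": "move_arm", "kwargs": {"plan": [[-13.1, 8.7, 0, 0], [-11.8, 10.4, 0, 0], [-10.4, 11.8, 0, 0], [-8.7, 13.1, 0, 0], [-6.9, 14.1, 0, 0], [-5, 14.9, 0, 0], [-3.1, 15.4, 0, 0], [0, 0, 0, 0], [0, 0, 0, 0]]}}

```text
time_s: 6.1
tool_pos: [636.2, -200.2, 123.8]
eef_rot: [0.709, 0.706, -0.001, 0.001]
ft_force: [-1.0, -8.1, -7.1]
width: 16.6
```

Call:
{"fn": "move_arm", "kwargs": {"plan": [[0, 0, 4, 0], [0, 0, 4, 0], [0, 0, 4, 0], [0, 0, 4, 0], [0, 0, 3, 0], [0, 0, 3, 0], [0, 0, 2, 0], [0, 0, 1, 0], [0, 0, 1, 0], [0, 0, 0, 0]]}}

```text
time_s: 7.1
tool_pos: [638.3, -201.9, 100.7]
eef_rot: [0.709, 0.706, -0.0, 0.004]
ft_force: [-1.7, -13.7, 6.1]
width: 16.7
```

Call:
{"fn": "move_arm", "kwargs": {"plan": [[0, 0, 0, 0], [0, 0, 0, 0], [0, 0, 0, 0], [0, 0, -10, 0], [0, 0, -30, 0], [0, 0, -40, 0]], "grip": 60}}

```text
time_s: 7.7
tool_pos: [634.8, -197.1, 177.9]
eef_rot: [0.708, 0.706, -0.001, -0.002]
ft_force: [0.1, -0.8, 0.4]
width: 60.0
```

Run:
```python
from h import *
rows([441,96,120],82,10)
print(arm.sense()["ft_force"])
```

```text
from [ 634.8 -197.1  177.9] yaw 89.78 tilt [-0.0036  0.0012 -1.    ]
[[29, -19, 6, np.float64(0.8)], [29, -20, 6, np.float64(0.8)], [29, -20, 6, np.float64(0.8)], [28, -21, 6, np.float64(0.8)], [28, -21, 6, np.float64(0.8)], [28, -21, 6, np.float64(0.8)], [28, -22, 6, np.float64(0.8)], [27, -22, 6, np.float64(0.8)], [27, -23, 6, np.float64(0.8)], [27, -23, 6, np.float64(0.8)]]
[ 0.14904443 -0.79624676  0.4016419 ]
```

Call:
{"fn": "move_arm", "kwargs": {"plan": [[29, -19, 3, 0.8], [29, -20, 3, 0.8], [29, -20, 6, 0.8], [28, -21, 6, 0.8], [28, -21, 6, 0.8], [28, -21, 8, 0.8], [28, -22, 8, 0.8], [27, -22, 8, 0.8], [27, -23, 10, 0.8], [27, -23, 10, 1.1], [0, 0, 0, 0], [0, 0, 0, 0]], "grip": 70}}

```text
time_s: 8.9
tool_pos: [443.3, 96.8, 110.8]
eef_rot: [0.757, 0.653, 0.0, 0.0]
ft_force: [-0.7, 0.4, -0.4]
width: 70.0
```

Run:
```python
from h import *
rows([441,96,22],81.5,5)
im2,d2=arm.capture("scene")
cv2.imwrite("pics/e.png",cv2.resize(im2[120:300,180:380],(800,600),interpolation=2))
```

```text
from [443.3  96.8 110.8] yaw 81.59 tilt [ 7.e-04  0.e+00 -1.e+00]
[[0, 0, 18, np.float64(0.0)], [0, 0, 18, np.float64(0.0)], [0, 0, 18, np.float64(0.0)], [0, 0, 18, np.float64(0.0)], [0, 0, 18, np.float64(0.0)]]
```

View pics/e.png

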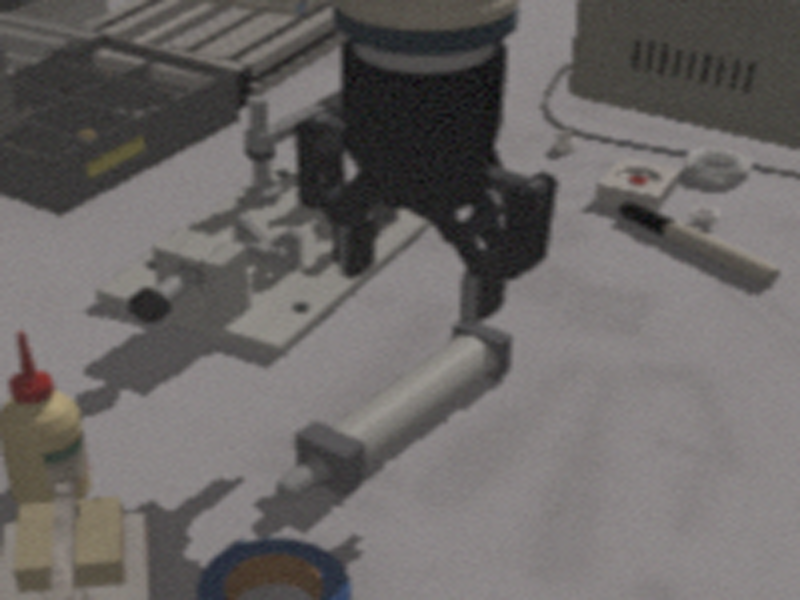

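The gripper is over the tube (400,400) with the jaws across it, and the bar runs from the post at (258,140) away behind the gripper. I'll descend and grip.

Call:
{"fn": "move_arm", "kwargs": {"plan": [[0, 0, 20, 0], [0, 0, 20, 0], [0, 0, 20, 0], [0, 0, 15, 0], [0, 0, 10, 0], [0, 0, 3, 0], [0, 0, 0, 0]]}}

```text
time_s: 9.65
tool_pos: [443.6, 95.8, 22.3]
eef_rot: [0.758, 0.652, -0.0, 0.0]
ft_force: [-0.3, 0.3, -0.4]
width: 70.2
```

Call:
{"fn": "move_arm", "kwargs": {"plan": [[0, 0, 0, 0], [0, 0, 0, 0], [0, 0, 0, 0], [0, 0, 0, 0], [0, 0, 0, 0], [0, 0, 0, 0], [0, 0, 0, 0]], "grip": 0, "newtons": 60}}

```text
time_s: 10.35
tool_pos: [443.5, 96.2, 23.1]
eef_rot: [0.758, 0.652, 0.0, 0.0]
ft_force: [-2.3, -1.2, 8.8]
width: 27.9
```

Call:
{"fn": "move_arm", "kwargs": {"plan": [[0, 0, -10, 0], [0, 0, -20, 0], [0, 0, -25, -1], [0, 0, -25, -2], [0, 0, -20, -3], [0, 0, 0, -2.5], [0, 0, 0, 0], [0, 0, 0, 0]]}}

```text
time_s: 11.15
tool_pos: [442.7, 96.1, 122.4]
eef_rot: [0.708, 0.706, -0.0, -0.0]
ft_force: [-0.2, 0.4, -2.6]
width: 28.2
```

Run:
```python
from h import *
s=arm.sense();print(s["tool_pos"],s["ft_force"],s["ft_torque"])
for n in("top","scene"):
    im,d=arm.capture(n);P=cloud(n,d)
    if n=="top":cv2.imwrite("pics/f.png",cv2.resize(im[130:280,120:320],(800,600),interpolation=2))
    q=P.reshape(-1,3);q=q[(q[:,0]>400)&(q[:,0]<490)&(q[:,1]>0)&(q[:,1]<230)&(q[:,2]>85)&(q[:,2]<140)]
    for y in list(range(16,80,6))+list(range(116,210,6)):
        s=q[abs(q[:,1]-y)<3]
        if len(s): print(y,len(s),s[:,0].min().round(),s[:,0].max().round(),s[:,2].max().round(),end=" | ")
    print()
```

```text
[442.73148057  96.05298321 122.38569763] [-0.24484174  0.41662991 -2.55835304] [-0.05066188  0.01722459  0.01279428]
22 20 428.0 461.0 135.0 | 28 17 437.0 461.0 136.0 | 34 2 458.0 461.0 134.0 | 
22 1 441.0 441.0 132.0 | 28 7 425.0 440.0 133.0 | 34 12 424.0 437.0 133.0 | 40 11 425.0 435.0 134.0 | 46 1 432.0 432.0 128.0 | 64 2 451.0 451.0 127.0 | 70 4 445.0 451.0 130.0 | 76 5 444.0 452.0 130.0 | 116 32 426.0 453.0 131.0 | 122 33 426.0 453.0 131.0 | 128 30 426.0 454.0 131.0 | 134 35 427.0 450.0 130.0 | 140 30 427.0 450.0 131.0 | 146 36 426.0 450.0 131.0 | 152 29 427.0 450.0 130.0 | 158 25 425.0 457.0 133.0 | 164 48 424.0 458.0 133.0 | 170 62 424.0 457.0 134.0 | 176 178 425.0 458.0 134.0 | 182 21 435.0 446.0 123.0 | 188 18 434.0 447.0 123.0 | 194 19 435.0 447.0 123.0 | 200 28 435.0 448.0 122.0 | 206 16 436.0 445.0 120.0 |
```

View pics/f.png

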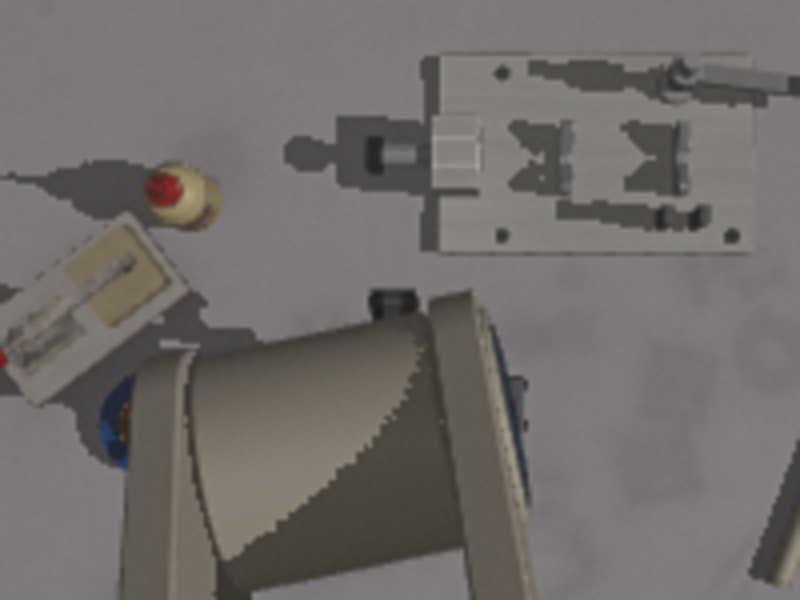

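The top view shows the empty cradle, with the vees at (545,160) and (660,160), the tines at (665,215) and (705,215), and the bar turned aside at (740,80). Before going in I'll check how close the finger backs come to the tines.

Run:
```python
from h import *
for n in("top","scene"):
    P=np.load(n+"P.npy").reshape(-1,3)
    q=P[(P[:,0]>545)&(P[:,0]<585)&(P[:,1]>-115)&(P[:,1]<-45)&(P[:,2]>20)&(P[:,2]<85)]
    a=q[(q[:,2]>71.5)];print(n,a[:,:2].round().astype(int).tolist()[:30],a.max(0) if len(a) else 0)
im,d=arm.capture("top");P=cloud("top",d);q=P.reshape(-1,3)
q=q[(q[:,0]>545)&(q[:,0]<585)&(q[:,1]>-115)&(q[:,1]<-45)&(q[:,2]>20)]
print("now fork",len(q),np.percentile(q,[3,50,97],axis=0).round(1).tolist());t=q[q[:,2]>60];print(t.round().astype(int).tolist())
q=P.reshape(-1,3);q=q[(q[:,0]>560)&(q[:,0]<640)&(q[:,1]>-100)&(q[:,1]<130)&(q[:,2]>17)]
for lo,hi in((-95,-65),(-20,20),(30,130)):
    t=q[(q[:,1]>lo)&(q[:,1]<hi)&((q[:,2]<60)|(lo==30))];print("vee/house",len(t),np.percentile(t,[2,50,98],axis=0).round(1).tolist())
h=q[(q[:,1]>30)&(q[:,2]>60)];print(h.min(0),h.max(0))
```

```text
top [[580, -82], [580, -84], [573, -84], [570, -74], [567, -66], [567, -69], [567, -71], [568, -77], [568, -79], [567, -89], [568, -92], [567, -94], [565, -66], [565, -69], [565, -71], [565, -79], [565, -82], [565, -89], [565, -91], [565, -94], [562, -66], [562, -68], [562, -71], [562, -89], [562, -91], [562, -94], [560, -66], [560, -69], [560, -71], [560, -74]] [580.36042279 -65.97104885  78.41285613]
scene [[562, -85], [561, -89], [558, -89], [558, -93], [554, -92], [564, -89], [560, -87], [558, -88], [554, -86], [554, -91], [559, -85], [557, -86], [554, -87], [565, -70], [565, -64], [564, -67], [559, -64], [556, -65], [555, -68], [553, -70], [565, -64], [562, -63], [560, -65], [557, -66], [554, -65], [552, -67], [555, -62], [553, -64]] [565.23194906 -62.22036424  77.54934251]
now fork 66 [[556.2, -94.0, 31.3], [562.3, -82.6, 60.0], [582.9, -65.4, 77.9]]
[[567, -66, 76], [567, -69, 74], [567, -71, 76], [567, -89, 77], [567, -91, 76], [567, -94, 77], [565, -66, 74], [565, -68, 78], [565, -71, 77], [565, -89, 76], [565, -92, 75], [565, -94, 77], [562, -66, 75], [562, -69, 75], [562, -71, 75], [562, -89, 76], [562, -91, 78], [562, -94, 75], [561, -65, 61], [559, -66, 78], [560, -69, 74], [560, -71, 74], [561, -88, 61], [560, -89, 77], [560, -92, 74], [560, -94, 76], [557, -66, 76], [557, -68, 78], [557, -71, 77], [558, -88, 61], [557, -89, 74], [557, -91, 77], [557, -94, 77]]
vee/house 90 [[561.1, -88.7, 17.2], [598.3, -80.6, 38.5], [625.3, -65.7, 58.2]]
vee/house 57 [[578.0, -7.8, 22.9], [603.6, -4.4, 40.5], [624.9, -1.6, 49.5]]
vee/house 341 [[577.6, 52.6, 38.5], [600.4, 73.0, 66.3], [623.4, 122.1, 70.3]]
[577.5007054   52.49153707  60.06809898] [623.61710832 124.45138649  72.1004037 ]
```

Call:
{"fn": "move_arm", "kwargs": {"plan": [[-20, 20, 0, 0], [-27, 28, 0, 0], [-30, 31, 0, 0], [-30, 31, 0, 0], [-26, 27, 0, 0], [-20, 20, 0, 0], [0, 0, 0, 0], [0, 0, 0, 0], [0, 0, 0, 0]]}}

```text
time_s: 12.2
tool_pos: [598.8, -56.4, 121.6]
eef_rot: [0.707, 0.707, -0.001, -0.001]
ft_force: [-0.5, 0.3, -2.8]
width: 28.4
```

Run:
```python
from h import *
s=arm.sense();print(s["tool_pos"],s["ft_force"]);
rows([600.3,-56.5,75],90,5)
im,d=arm.capture("scene");P=cloud("scene",d).reshape(-1,3)
cv2.imwrite("pics/g.png",cv2.resize(im[120:260,180:366],(800,600),interpolation=2))
q=P[(P[:,0]>570)&(P[:,0]<630)&(P[:,1]>-150)&(P[:,1]<80)&(P[:,2]>95)&(P[:,2]<140)]
for y in list(range(-14,70,4)):
    s=q[abs(q[:,1]-y)<2]
    if len(s): print(y,len(s),s[:,0].min().round(),s[:,0].max().round(),s[:,2].min().round(),s[:,2].max().round(),end=" | ")
```

```text
[598.75606839 -56.39012615 121.58718922] [-0.48925063  0.31380733 -2.80117507]
from [598.8 -56.4 121.6] yaw 89.95 tilt [-2.1e-03  4.0e-04 -1.0e+00]
[[0, 0, 9, np.float64(-0.0)], [0, 0, 9, np.float64(-0.0)], [0, 0, 9, np.float64(-0.0)], [0, 0, 9, np.float64(-0.0)], [0, 0, 9, np.float64(-0.0)]]
-14 15 583.0 609.0 110.0 130.0 | -10 13 583.0 603.0 106.0 130.0 | -6 12 583.0 603.0 105.0 130.0 | -2 14 582.0 605.0 112.0 131.0 | 2 7 582.0 600.0 111.0 130.0 | 6 8 581.0 612.0 110.0 132.0 | 10 23 580.0 612.0 101.0 133.0 | 14 22 580.0 613.0 99.0 133.0 | 18 25 580.0 613.0 98.0 133.0 | 22 89 579.0 615.0 98.0 132.0 | 26 39 581.0 612.0 101.0 132.0 | 30 7 591.0 600.0 113.0 122.0 | 34 7 592.0 600.0 113.0 122.0 | 38 7 592.0 600.0 115.0 122.0 | 42 9 591.0 599.0 111.0 122.0 | 46 9 591.0 601.0 111.0 121.0 | 50 13 593.0 603.0 110.0 121.0 | 54 5 591.0 600.0 112.0 120.0 |
```

View pics/g.png

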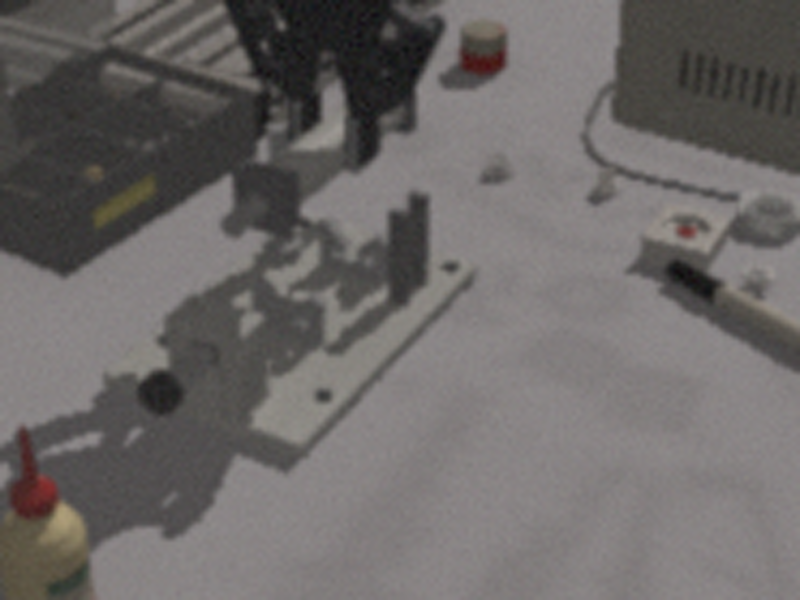

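The barrel head (265,200) hangs above the cradle in line with the housing, and the bar is out of the way. I'll back off 2 mm and descend carefully.

Call:
{"fn": "move_arm", "kwargs": {"plan": [[-2, 0.7, 8, 0], [0, 0, 12, 0], [0, 0, 12, 0], [0, 0, 6, 0], [0, 0, 0, 0], [0, 0, 0, 0]]}}

```text
time_s: 12.85
tool_pos: [600.7, -59.0, 84.0]
eef_rot: [0.707, 0.707, -0.0, -0.0]
ft_force: [0.6, -0.5, -3.2]
width: 28.0
```

Call:
{"fn": "move_arm", "kwargs": {"plan": [[0, 0, 3, 0], [0, 0, 3, 0], [0, 0, 2, 0], [0, 0, 0, 0], [0, 0, 0, 0]]}}

```text
time_s: 13.35
tool_pos: [600.7, -59.0, 76.3]
eef_rot: [0.707, 0.707, 0.0, -0.0]
ft_force: [0.1, 0.5, -1.8]
width: 28.4
```

Call:
{"fn": "move_arm", "kwargs": {"plan": [[0, 0, 2, 0], [0, 0, 0, 0], [1, 0, 0, 0], [0.5, 0, 0, 0], [0.5, 0, 0, 0], [0, 0, 0, 0]]}}

```text
time_s: 13.95
tool_pos: [600.7, -56.9, 74.3]
eef_rot: [0.707, 0.707, 0.0, 0.0]
ft_force: [-0.1, -0.5, -3.1]
width: 28.0
```

Call:
{"fn": "move_arm", "kwargs": {"plan": [[0.5, 0, 0, 0], [0.5, 0, 0, 0], [0.5, 0, 0, 0], [0, 0, 0, 0], [0, 0, 0, 0]]}}

```text
time_s: 14.45
tool_pos: [600.7, -55.5, 74.3]
eef_rot: [0.707, 0.707, 0.0, 0.0]
ft_force: [-0.3, -0.3, -2.9]
width: 27.9
```

Call:
{"fn": "move_arm", "kwargs": {"plan": [[0.5, 0, 0, 0], [0.5, 0, 0, 0], [0.5, 0, 0, 0], [0, 0, 0, 0]]}}

```text
time_s: 14.85
tool_pos: [600.8, -54.7, 74.4]
eef_rot: [0.707, 0.707, -0.0, 0.0]
ft_force: [0.1, -4.7, -2.9]
width: 28.1
```

Call:
{"fn": "move_arm", "kwargs": {"plan": [[0.5, 0, 0, 0], [0.5, 0, 0, 0], [0, 0, 0, 0]]}}

```text
time_s: 15.15
tool_pos: [600.8, -54.5, 74.4]
eef_rot: [0.707, 0.707, -0.001, 0.001]
ft_force: [0.1, -9.7, -2.9]
width: 27.8
```

Contact with the housing face: the tip is at the mouth when TCP y ≈ -54.9. I'll back off 3 mm and lower the barrel into the vees.

Call:
{"fn": "move_arm", "kwargs": {"plan": [[-2, 0, 0, 0], [-2, 0, 0, 0], [0, 0, 0, 0], [0, 0, 3, 0], [0, 0, 3, 0], [0, 0, 3, 0], [0, 0, 3, 0], [0, 0, 2, 0], [0, 0, 0, 0]]}}

```text
time_s: 16.05
tool_pos: [600.5, -57.0, 59.9]
eef_rot: [0.707, 0.707, -0.0, -0.0]
ft_force: [-0.1, -0.4, -2.5]
width: 28.0
```

Call:
{"fn": "move_arm", "kwargs": {"plan": [[0, 0, 1, 0], [0, 0, 1, 0], [0, 0, 0, 0]]}}

```text
time_s: 16.35
tool_pos: [600.7, -57.0, 58.2]
eef_rot: [0.707, 0.707, -0.0, -0.0]
ft_force: [0.7, 0.7, -2.8]
width: 28.3
```

Call:
{"fn": "move_arm", "kwargs": {"plan": [[0, 0, 1, 0], [0, 0, 0.5, 0], [0, 0, 0, 0]]}}

```text
time_s: 16.65
tool_pos: [600.7, -57.0, 56.7]
eef_rot: [0.707, 0.707, -0.0, -0.0]
ft_force: [-0.2, -0.0, -2.8]
width: 27.7
```

Call:
{"fn": "move_arm", "kwargs": {"plan": [[0, 0, 0.5, 0], [0, 0, 0.5, 0], [0, 0, 0, 0]]}}

```text
time_s: 16.95
tool_pos: [600.7, -57.1, 56.2]
eef_rot: [0.707, 0.707, 0.0, 0.0]
ft_force: [-2.6, 0.4, 4.5]
width: 27.8
```

Call:
{"fn": "move_arm", "kwargs": {"plan": [[0, -0.6, -0.4, 0], [1, 0, 0, 0], [1, 0, 0, 0], [1, 0, 0, 0], [1, 0, 0, 0], [0, 0, 0, 0]]}}

```text
time_s: 17.55
tool_pos: [600.4, -53.0, 56.3]
eef_rot: [0.707, 0.707, 0.0, 0.0]
ft_force: [1.4, -1.3, 1.1]
width: 28.1
```

Call:
{"fn": "move_arm", "kwargs": {"plan": [[1, 0, 0, 0], [1, 0, 0, 0], [0, 0, 0, 0]]}}

```text
time_s: 17.85
tool_pos: [600.3, -50.9, 56.3]
eef_rot: [0.707, 0.707, 0.0, 0.0]
ft_force: [0.1, -1.9, 1.0]
width: 28.0
```

Call:
{"fn": "move_arm", "kwargs": {"plan": [[1, 0, 0, 0], [1, 0, 0, 0], [0, 0, 0, 0]]}}

```text
time_s: 18.15
tool_pos: [600.3, -48.9, 56.3]
eef_rot: [0.707, 0.707, 0.0, 0.0]
ft_force: [1.0, -1.3, 1.3]
width: 28.0
```

Call:
{"fn": "move_arm", "kwargs": {"plan": [[1, 0, 0, 0], [1, 0, 0, 0], [0, 0, 0, 0]]}}

```text
time_s: 18.45
tool_pos: [600.3, -46.9, 56.3]
eef_rot: [0.707, 0.707, 0.0, 0.0]
ft_force: [1.1, -3.5, 2.9]
width: 28.0
```

Call:
{"fn": "move_arm", "kwargs": {"plan": [[1, 0, 0, 0], [1, 0, 0, 0], [0, 0, 0, 0]]}}

```text
time_s: 18.75
tool_pos: [600.3, -44.9, 56.3]
eef_rot: [0.707, 0.707, 0.0, 0.0]
ft_force: [1.3, -2.2, 3.2]
width: 27.8
```

Call:
{"fn": "move_arm", "kwargs": {"plan": [[0.5, 0, 0, 0], [0.5, 0, 0, 0], [0, 0, 0, 0]]}}

```text
time_s: 19.05
tool_pos: [600.3, -44.0, 56.3]
eef_rot: [0.707, 0.707, 0.0, 0.0]
ft_force: [3.2, -3.3, 2.8]
width: 28.1
```

Call:
{"fn": "move_arm", "kwargs": {"plan": [[0.5, 0, 0, 0], [0.5, 0, 0, 0], [0, 0, 0, 0]]}}

```text
time_s: 19.35
tool_pos: [600.2, -43.0, 56.2]
eef_rot: [0.707, 0.707, 0.0, 0.0]
ft_force: [3.0, -3.5, 2.3]
width: 28.1
```

Call:
{"fn": "move_arm", "kwargs": {"plan": [[0, 0.3, -0.7, 0], [0, 0.3, -0.7, 0], [0, 0, 0, 0], [0.5, 0, 0, 0], [0.5, 0, 0, 0], [0, 0, 0, 0]]}}

```text
time_s: 19.95
tool_pos: [600.3, -41.9, 57.3]
eef_rot: [0.707, 0.707, -0.0, -0.0]
ft_force: [0.4, 0.7, -2.5]
width: 27.8
```

```bash
cat > f.py <<'E'
from h import *
F=[];Y=[]
for i in range(6):
    s=arm.sense();F.append(s["ft_force"]);Y.append(s["tool_pos"]);arm.capture("top")
print(np.mean(F,0).round(2),np.std(F,0).round(2),np.mean(Y,0).round(2),arm.sense()["time_s"])
E
python3 f.py
```

```text
[ 0.12  0.44 -2.68] [0.42 0.31 0.16] [600.52 -41.96  57.47] 20.25
```

Lifted clear of the vees there is no seal force, so the seal isn't reached yet (13 mm in). I'll continue lifted, so no vee friction hides the contact.

Call:
{"fn": "move_arm", "kwargs": {"plan": [[0.5, 0, 0, 0], [0.5, 0, 0, 0], [0, 0, 0, 0]]}}

```text
time_s: 20.55
tool_pos: [600.7, -41.0, 57.6]
eef_rot: [0.707, 0.707, 0.0, 0.0]
ft_force: [0.6, 0.1, -3.3]
width: 28.0
```

Call:
{"fn": "move_arm", "kwargs": {"plan": [[0.5, 0, 0, 0], [0.5, 0, 0, 0], [0, 0, 0, 0]]}}

```text
time_s: 20.85
tool_pos: [600.7, -40.0, 57.6]
eef_rot: [0.707, 0.707, 0.0, -0.0]
ft_force: [0.1, -0.0, -3.2]
width: 27.7
```

Call:
{"fn": "move_arm", "kwargs": {"plan": [[0.5, 0, 0, 0], [0.5, 0, 0, 0], [0, 0, 0, 0]]}}

```text
time_s: 21.15
tool_pos: [600.7, -39.0, 57.6]
eef_rot: [0.707, 0.707, 0.0, -0.0]
ft_force: [0.2, -0.4, -2.8]
width: 28.2
```

Call:
{"fn": "move_arm", "kwargs": {"plan": [[0.5, 0, 0, 0], [0.5, 0, 0, 0], [0, 0, 0, 0]]}}

```text
time_s: 21.45
tool_pos: [600.7, -38.1, 57.6]
eef_rot: [0.707, 0.707, -0.0, 0.0]
ft_force: [-0.4, -2.2, -2.3]
width: 28.3
```

Call:
{"fn": "move_arm", "kwargs": {"plan": [[0.5, 0, 0, 0], [0.5, 0, 0, 0], [0, 0, 0, 0]]}}

```text
time_s: 21.75
tool_pos: [600.7, -37.1, 57.6]
eef_rot: [0.707, 0.707, -0.0, 0.0]
ft_force: [0.2, -3.2, -2.9]
width: 28.0
```

Call:
{"fn": "move_arm", "kwargs": {"plan": [[0.5, 0, 0, 0], [0.5, 0, 0, 0], [0, 0, 0, 0]]}}

```text
time_s: 22.05
tool_pos: [600.7, -36.1, 57.6]
eef_rot: [0.707, 0.707, -0.0, 0.0]
ft_force: [-0.0, -2.3, -3.3]
width: 28.0
```

Call:
{"fn": "move_arm", "kwargs": {"plan": [[0.5, 0, 0, 0], [0.5, 0, 0, 0], [0.5, 0, 0, 0], [0.5, 0, 0, 0], [0.5, 0, 0, 0], [0, 0, 0, 0]]}}

```text
time_s: 22.65
tool_pos: [600.7, -33.5, 57.6]
eef_rot: [0.707, 0.707, -0.0, 0.0]
ft_force: [0.4, -3.8, -3.3]
width: 28.0
```

```bash
python3 f.py
```

```text
[-0.05 -3.88 -2.71] [0.35 0.33 0.27] [600.72 -33.53  57.58] 22.95
```

Call:
{"fn": "move_arm", "kwargs": {"plan": [[0.4, -0.2, 0.5, 0], [0, -0.2, 0.5, 0], [0, 0, 0.3, 0], [0, 0, 0, 0], [0, 0, 0, 0]]}}

```text
time_s: 23.45
tool_pos: [600.7, -33.1, 56.5]
eef_rot: [0.707, 0.707, 0.0, 0.0]
ft_force: [1.2, -5.0, -0.2]
width: 27.9
```

Call:
{"fn": "move_arm", "kwargs": {"plan": [[0, 0, 0, 0], [0, 0, 0, 0], [0, 0, 0, 0], [0, 0, 0, 0], [0, 0, 0, 0]], "grip": 48}}

```text
time_s: 23.95
tool_pos: [600.3, -33.0, 56.3]
eef_rot: [0.707, 0.707, -0.0, -0.0]
ft_force: [-0.0, -0.2, 0.1]
width: 48.1
```

Run:
```python
from h import *
print(arm.sense()["ft_force"],arm.sense()["tool_pos"])
im,d=arm.capture("scene");cv2.imwrite("pics/i.png",cv2.resize(im[120:250,190:363],(800,600),interpolation=2))
```

```text
[-0.02115381 -0.22960388  0.05482156] [600.26608462 -32.98938997  56.26744293]
```

View pics/i.png

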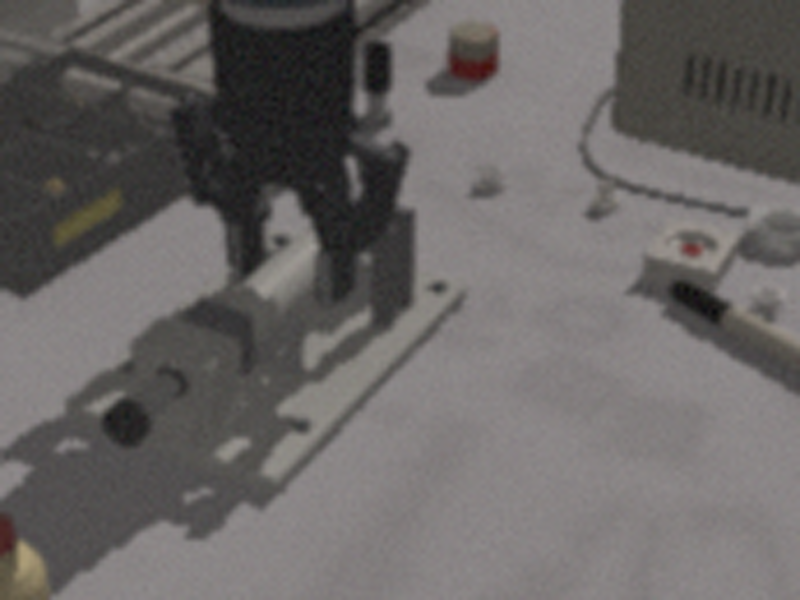

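The barrel lies in the vees with its head against the housing side at (215,330). The open fingers are clear of it, and the knob is aside at (378,70). I'll retreat upward and locate the knob.

Call:
{"fn": "move_arm", "kwargs": {"plan": [[0, 0, -10, 0], [0, 0, -30, 0], [0, 0, -40, 0], [0, 0, -40, 0], [-20, 0, -10, 0], [-40, -30, 0, 0], [-30, -30, 0, 0], [0, 0, 0, 0]]}}

```text
time_s: 24.8
tool_pos: [536.8, -125.6, 186.9]
eef_rot: [0.708, 0.706, -0.001, -0.0]
ft_force: [0.1, 0.0, -0.6]
width: 47.8
```

Run:
```python
from h import *
for n in("top","scene"):
    im,d=arm.capture(n);P=cloud(n,d).reshape(-1,3)
    q=P[(P[:,0]>600)&(P[:,0]<680)&(P[:,1]>-230)&(P[:,1]<-165)&(P[:,2]>90)&(P[:,2]<125)]
    print(n,len(q),q.mean(0).round(1),q.min(0).round(1),q.max(0).round(1))
    cv2.imwrite(f"pics/k_{n}.png",cv2.resize(im[120:250,190:363],(800,600),interpolation=2))
    q=P[(P[:,0]>550)&(P[:,0]<650)&(P[:,1]>-150)&(P[:,1]<60)&(P[:,2]>57)&(P[:,2]<75)]
    for y in range(-110,40,10):
        t=q[abs(q[:,1]-y)<5]
        if len(t):print(y,len(t),t[:,0].min().round(),t[:,0].max().round(),t[:,2].max().round(),end=" | ")
    print()
rows([637,-197,102],90,5)
```

```text
<stdin>:5: RuntimeWarning: Mean of empty slice.
  ret = um.true_divide(
Traceback (most recent call last):
ValueError: zero-size array to reduction operation minimum which has no identity
```

Run:
```python
from h import *
im,d=arm.capture("scene");P=cloud("scene",d).reshape(-1,3)
q=P[(P[:,0]>590)&(P[:,0]<690)&(P[:,1]>-230)&(P[:,1]<-165)&(P[:,2]>85)&(P[:,2]<125)]
print(len(q),q.mean(0).round(1) if len(q) else 0,np.percentile(q,[3,97],axis=0).round(1).tolist() if len(q) else 0)
rows([637,-197,102],90,5)
```

```text
74 [ 634.8 -192.8  103.4] [[628.2, -200.8, 88.8], [645.1, -187.0, 116.0]]
from [ 540.1 -123.7  187.2] yaw 89.84 tilt [ 0.0012 -0.     -1.    ]
[[-15, 19, 17, np.float64(-0.0)], [-15, 19, 17, np.float64(-0.0)], [-15, 19, 17, np.float64(-0.0)], [-15, 19, 17, np.float64(-0.0)], [-15, 19, 17, np.float64(-0.0)]]
```

Call:
{"fn": "move_arm", "kwargs": {"plan": [[-18, 24, 8, 0], [-20, 28, 9, 0], [-20, 28, 10, 0], [-15, 18, 10, 0], [0, 0, 0, 0], [0, 0, 0, 0], [0, 0, 0, 0]], "grip": 60}}

```text
time_s: 25.6
tool_pos: [638.0, -195.1, 149.6]
eef_rot: [0.707, 0.707, 0.0, -0.0]
ft_force: [-0.3, -0.9, -0.4]
width: 60.0
```

Call:
{"fn": "move_arm", "kwargs": {"plan": [[-2, 0, 15, 0], [0, 0, 15, 0], [0, 0, 13, 0], [0, 0, 7, 0], [0, 0, 0, 0], [0, 0, 0, 0]]}}

```text
time_s: 26.2
tool_pos: [638.2, -198.2, 99.1]
eef_rot: [0.707, 0.707, -0.0, -0.0]
ft_force: [0.1, 0.4, 0.3]
width: 60.2
```

Call:
{"fn": "move_arm", "kwargs": {"plan": [[0, 0, 0, 0], [0, 0, 0, 0], [0, 0, 0, 0], [0, 0, 0, 0], [0, 0, 0, 0], [0, 0, 0, 0], [0, 0, 0, 0]], "grip": 0, "newtons": 45}}

```text
time_s: 26.9
tool_pos: [638.4, -198.4, 99.6]
eef_rot: [0.707, 0.707, 0.0, 0.0]
ft_force: [-0.3, -1.3, 1.8]
width: 16.7
```

Call:
{"fn": "move_arm", "kwargs": {"plan": [[0, 0, -3, 0], [0, 0, -4, 0], [0, 0, -4, 0], [0, 0, -4, 0], [0, 0, -4, 0], [0, 0, -4, 0], [0, 0, -3, 0], [0, 0, 0, 0], [0, 0, 0, 0]]}}

```text
time_s: 27.8
tool_pos: [637.9, -197.6, 125.2]
eef_rot: [0.707, 0.707, 0.0, -0.001]
ft_force: [0.9, 5.0, -9.3]
width: 17.1
```

Call:
{"fn": "move_arm", "kwargs": {"plan": [[3.1, -15.4, 0, 0], [5, -14.9, 0, 0], [6.9, -14.1, 0, 0], [8.7, -13.1, 0, 0], [10.4, -11.8, 0, 0], [11.8, -10.4, 0, 0], [13.1, -8.7, 0, 0], [0, 0, 0, 0], [0, 0, 0, 0]]}}

```text
time_s: 28.7
tool_pos: [549.1, -138.9, 125.2]
eef_rot: [0.707, 0.707, -0.001, -0.001]
ft_force: [-2.5, -4.0, -8.0]
width: 16.8
```

Call:
{"fn": "move_arm", "kwargs": {"plan": [[14.1, -6.9, 0, 0], [14.9, -5, 0, 0], [15.4, -3.1, 0, 0], [7, -0.6, 0, 0], [5, -0.3, 0, 0], [0, 0, 0, 0], [0, 0, 0, 0]]}}

```text
time_s: 29.4
tool_pos: [533.8, -82.4, 125.2]
eef_rot: [0.707, 0.707, -0.0, -0.0]
ft_force: [-1.5, 0.2, -7.4]
width: 16.8
```

Call:
{"fn": "move_arm", "kwargs": {"plan": [[1, 0, 0, 0], [1, 0, 0, 0], [1, 0, 0, 0], [0, 0, 0, 0], [0, 0, 0, 0]]}}

```text
time_s: 29.9
tool_pos: [533.8, -79.9, 125.2]
eef_rot: [0.707, 0.707, -0.0, -0.0]
ft_force: [-3.3, -2.0, -7.9]
width: 16.7
```

Call:
{"fn": "move_arm", "kwargs": {"plan": [[1, 0, 0, 0], [0.5, 0, 0, 0], [0, 0, 0, 0], [0, 0, 0, 0]]}}

```text
time_s: 30.3
tool_pos: [533.8, -78.3, 125.2]
eef_rot: [0.707, 0.707, -0.0, -0.0]
ft_force: [-4.5, -4.4, -8.2]
width: 16.6
```

Call:
{"fn": "move_arm", "kwargs": {"plan": [[0.5, 0, 0, 0], [0.5, 0, 0, 0], [0, 0, 0, 0], [0, 0, 0, 0]]}}

```text
time_s: 30.7
tool_pos: [533.8, -76.9, 125.2]
eef_rot: [0.707, 0.707, -0.0, -0.0]
ft_force: [-4.5, 0.6, -8.0]
width: 16.8
```

Run:
```python
from h import *
im,d=arm.capture("scene");P=cloud("scene",d).reshape(-1,3)
cv2.imwrite("pics/l.png",cv2.resize(im[130:220,210:330],(800,600),interpolation=2))
q=P[(P[:,0]>540)&(P[:,0]<660)&(P[:,1]>-130)&(P[:,1]<-40)&(P[:,2]>84)&(P[:,2]<100)]
for x in range(545,660,10):
    t=q[abs(q[:,0]-x)<5]
    if len(t): print(x,len(t),t[:,1].mean().round(1),t[:,2].max().round(1))
```

```text
545 17 -75.1 91.7
555 16 -76.3 91.6
565 16 -75.4 91.6
575 19 -75.9 91.0
585 14 -77.0 90.3
595 16 -75.4 91.6
605 13 -76.1 90.7
615 17 -76.1 90.5
625 15 -75.7 92.3
635 15 -75.6 91.1
645 33 -74.3 99.8
655 14 -70.3 99.1
```

View pics/l.png

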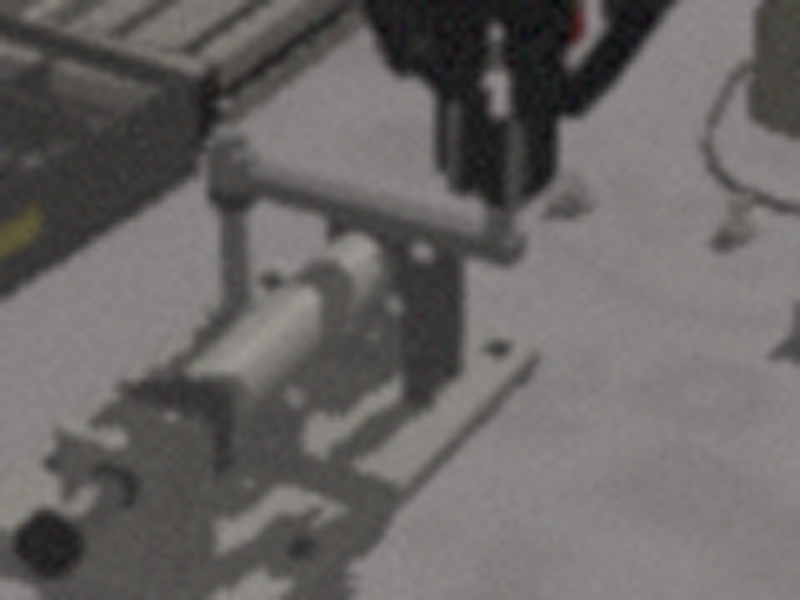

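The bar is back across the cradle, above the fork tines at (430,250). Its y is constant along its length (-75.7, as at the start). Now I'll lower it gently.

Call:
{"fn": "move_arm", "kwargs": {"plan": [[0, 0, 2, 0], [0, 0, 2, 0], [0, 0, 2, 0], [0, 0, 2, 0], [0, 0, 2, 0], [0, 0, 2, 0], [0, 0, 2, 0], [0, 0, 2, 0], [0, 0, 1, 0], [0, 0, 0, 0]]}}

```text
time_s: 31.75
tool_pos: [533.6, -77.1, 108.1]
eef_rot: [0.707, 0.707, -0.0, -0.0]
ft_force: [-6.4, 1.8, -4.8]
width: 16.8
```

Call:
{"fn": "move_arm", "kwargs": {"plan": [[0, 0, 1, 0], [0, 0, 1, 0], [0, 0, 0, 0]]}}

```text
time_s: 32.05
tool_pos: [533.3, -77.1, 107.1]
eef_rot: [0.707, 0.707, -0.0, -0.0]
ft_force: [-12.1, 1.4, 8.7]
width: 16.6
```

Run:
```python
from h import *
def m(P):
    P=P.reshape(-1,3)
    for lo,hi in((570,585),(612,640)):
        q=P[(P[:,0]>lo)&(P[:,0]<hi)&(P[:,1]>-95)&(P[:,1]<-60)&(P[:,2]>55)&(P[:,2]<100)]
        print(lo,len(q),q[:,1].mean().round(1),np.percentile(q[:,2],[50,80,90,97]).round(1))
m(np.load("sceneP.npy"));im,d=arm.capture("scene");m(cloud("scene",d))
```

```text
570 27 -75.8 [68.5 70.1 70.4 70.5]
612 51 -75.5 [68.3 69.6 70.5 70.9]
570 30 -75.1 [71.9 73.9 74.1 74.3]
612 52 -74.8 [72.  74.2 74.8 75.8]
```

The bar reads about 4 mm above its starting height, so it is resting on the barrel. I'll relieve the press slightly, open and retreat.

Call:
{"fn": "move_arm", "kwargs": {"plan": [[0, -0.7, -0.6, 0], [0, 0, 0, 0]]}}

```text
time_s: 32.3
tool_pos: [533.5, -77.2, 107.6]
eef_rot: [0.707, 0.707, 0.0, 0.0]
ft_force: [-8.2, 1.5, 2.6]
width: 16.7
```

Call:
{"fn": "move_arm", "kwargs": {"plan": [[0, 0, 0, 0], [0, 0, 0, 0], [0, 0, 0, 0], [0, 0, 0, 0], [0, 0, -10, 0], [0, 0, -30, 0], [0, 0, -40, 0], [0, -30, -20, 0], [0, -40, 0, 0], [0, -40, 0, 0], [0, -30, 0, 0], [0, 0, 0, 0]], "grip": 50}}

```text
time_s: 33.5
tool_pos: [389.7, -76.8, 207.2]
eef_rot: [0.708, 0.707, -0.0, -0.001]
ft_force: [-0.3, 0.3, 0.4]
width: 50.0
```

Run:
```python
from h import *
def m(P):
    P=P.reshape(-1,3)
    for lo,hi in((570,585),(612,640)):
        q=P[(P[:,0]>lo)&(P[:,0]<hi)&(P[:,1]>-95)&(P[:,1]<-60)&(P[:,2]>55)&(P[:,2]<100)]
        print(lo,len(q),q[:,1].mean().round(1),np.percentile(q[:,2],[50,80,90,97]).round(1))
print(arm.sense()["ft_force"],arm.sense()["tool_pos"])
t,dt=arm.capture("top");P=cloud("top",dt).reshape(-1,3)
im,d=arm.capture("scene");m(cloud("scene",d))
for n,P in(("top",P),("scene",cloud("scene",d).reshape(-1,3))):
    q=P[(P[:,0]>560)&(P[:,0]<640)&(P[:,1]>-60)&(P[:,1]<50)&(P[:,2]>52)&(P[:,2]<72)]
    for y in range(-50,50,10):
        s=q[abs(q[:,1]-y)<5]
        if len(s): print(y,len(s),s[:,0].min().round(),s[:,0].max().round(),s[:,2].max().round(),end=" | ")
    print()
cv2.imwrite("pics/z.png",np.hstack([cv2.resize(im[120:230,200:320],(400,366),interpolation=2),cv2.resize(t[120:230,200:320],(400,366),interpolation=2)]))
```

```text
[-0.25622532  0.34779771  0.4081406 ] [389.66904306 -76.76034923 207.17348488]
570 30 -74.6 [72.1 74.  74.3 74.5]
612 53 -75.9 [72.1 73.8 74.5 74.7]
-50 44 587.0 616.0 68.0 | -40 45 587.0 616.0 68.0 | -30 45 587.0 615.0 67.0 | -20 47 587.0 615.0 68.0 | -10 44 589.0 615.0 69.0 | 0 43 589.0 615.0 68.0 | 10 45 587.0 615.0 67.0 | 20 46 587.0 615.0 68.0 | 30 50 585.0 616.0 70.0 | 40 45 585.0 616.0 70.0 | 
-50 23 585.0 607.0 66.0 | -40 28 585.0 610.0 66.0 | -30 26 583.0 608.0 65.0 | -20 27 584.0 608.0 65.0 | -10 30 584.0 610.0 66.0 | 0 28 584.0 608.0 66.0 | 10 25 586.0 608.0 65.0 | 20 26 585.0 605.0 66.0 | 30 24 581.0 615.0 67.0 | 40 46 580.0 616.0 69.0 |
```

View pics/z.png

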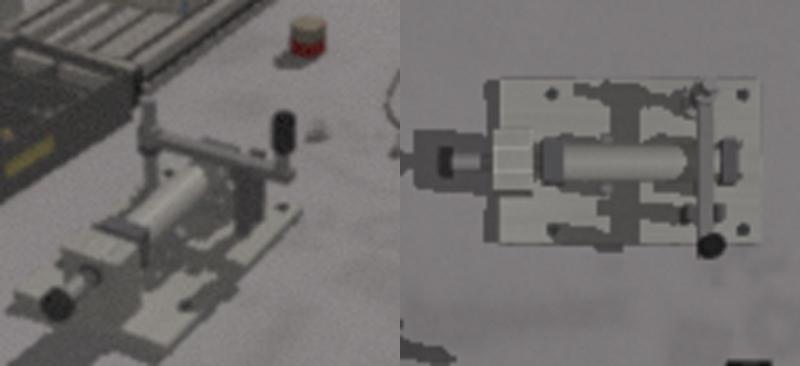

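Run:
```python
from h import *
def f(n,P):
    P=P.reshape(-1,3)
    k=P[(P[:,0]>515)&(P[:,0]<550)&(P[:,1]>-110)&(P[:,1]<-40)&(P[:,2]>94)&(P[:,2]<130)]
    b=P[(P[:,0]>572)&(P[:,0]<640)&(P[:,1]>-95)&(P[:,1]<-62)&(P[:,2]>66)&(P[:,2]<80)]
    print(n,k.mean(0).round(1),k[:,2].max().round(1),"bar slope",np.polyfit(b[:,0],b[:,1],1)[0].round(4))
for n in("top","scene"):
    f(n+" start",np.load(n+"P.npy")); im,d=arm.capture(n); f(n+" now",cloud(n,d))
```

```text
top start [533.7 -78.9 113.8] 118.6 bar slope -0.0044
top now [533.6 -79.  117.4] 123.3 bar slope -0.0013
scene start [528.8 -74.4 106.9] 116.1 bar slope 0.0044
scene now [528.7 -74.3 109.4] 122.1 bar slope 0.0101
```

The knob sits in the same place as at the start, about 4 mm higher, and the bar's slope is unchanged. The bar is closed and resting on the barrel, so I'm handing in.

```bash
python3 -c "
from rig import arm
print(arm.hand_in())"
```

```text
the job is handed in; nothing more can be done
None
```

The barrel is mounted in the cradle with the bar clamped on it, and the job is handed in. The arm had used about 34 s of the 72 s. The hand-in gives no verdict.

**What I did**
- I lifted the bar about 26 mm, swung it roughly 83° aside and set it down gently.
- I gripped the barrel, straightened it by about 8.5° and touched its nose to the housing face as a reference. Then I laid it in the vees.
- The first slide in the vees was unclear because friction hid the seal. I raised the barrel about 1 mm and felt for the seal in the bore, finding it about 16 mm inside. I pressed in about 5 mm more and lowered the barrel back into the vees.
- I swung the bar back and lowered it slowly. After the relief the tool pushed back with under 3 N, and then I let go and moved away.

**Last checks**
- **Seal:** pressed in about 5 mm by the tool's travel. The force with the barrel lifted, about 4.3 N, suggests roughly 4.6 mm. I could not measure the seal again after letting go.
- **Bar:** resting about 4 mm above its lowest position. The knob is back where it started to within 0.1 mm in plan, and the bar's slope changed by less than 0.01 rad.
- **Barrel:** straight and level in both vees. Both cameras put its top at the expected height, to within their 2–3 mm differences.
- **Robot:** touching nothing, with the force reading near zero.
- **Bystanders:** the moves stayed clear of the bottle, tape roll and test block, but I did not measure them again at the end.

**Disagreement:** the two cameras differed by about 3 mm on where the barrel and cradle stood. I settled that by touch.

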